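# Draw a cartridge out of a deep bay with a spring-jaw picker

### The arm

A 6-joint arm with a two-finger parallel gripper is mounted at the origin on a cart in front of the work surface, level with it; the furniture and walls round the work are solid. World frame = base frame: x ahead of the robot, y to its left, z up, the work surface at z = 0. Lengths are in m, angles in rad, forces in N, time in s.
With the tool pointing down it reaches from about 0.3 to 0.875 m from the base axis. Payload 4.2 kg.
Tool frame: the origin (TCP) lies at the centre of the arm's flange, where the gripper is bolted on; the fingertips stand 173 mm ahead of it and the grasp point (between the pads) lies 155 mm ahead of it; z points along the fingers, y is the direction in which the jaws open and shut (so a half turn about z gives the same grasp; the last joint's range is limited). The gripper opens to 85 mm and grips with 20 to 120 N. Pads are 22 mm wide; open, the fingers measure 114 mm over their backs; the gripper's body (76 mm by 85 mm) begins 54 mm behind the grasp point. The pads swing forward as they close: fully open they stand 13 mm farther back than shut.
Start: joints at [-1.357, 0.32, 1.565, -0, 1.257, -0.02], TCP at [0.133, -0.559, 0.405] pointing down, gripper open.
Joint ranges: [-3.11, 3.11], [-0.84, 2.01], [0.21, 2.61], [-1.34, 4.49], [0.05, 2.63], [-2.56, 2.56]. Speed limits (rad/s): [2.57, 2.57, 3.14, 3.14, 3.14, 3.14].

### API

Orientations are given as a unit quaternion [w, x, y, z].
In Python, from workcell import robot gives the robot as it stands.
- The arm moves only by the shell command python3 -m crank 'ROWS'. ROWS is JSON, one flat list of numbers, 7 for each row, row after row: the gripper's target within -1 to 1 (shut at 1, half-way at 0, fully open at -1), then the shift along the tool's x, y, z scaled (see below), then the turn, a rotation vector about the tool's x, y, z scaled (see below). In form: [claw, tx, ty, tz, wx, wy, wz, claw, tx, ty, tz, wx, wy, wz, ...]. A call has 1 to 8 rows; each row shifts and turns the pose as measured when the row begins, along the tool's axes as they then stand; what a row does not reach is not made up. The controller multiplies each number of a shift by 10 cm and each number of a turn by 90 degrees. A row lasts 1/8 s, in which the tool goes at most 62.5 mm and 10.7 degrees, less where a joint would pass 70% of its speed; a pose out of reach is approached as far as the arm can. A call with a number of a shift or a turn outside -1 to 1 is refused whole. A call with a gripper value outside its range is refused whole. The fingers move at their own pace and stop on an object; the grip force is fixed at half the most. Time passes only in rows, so rows that do not move let the fingers close. It gives the time, the measured TCP pose, the force and the opening at its end, in the units of the state.
- robot.observe(): the state, without advancing time (a new reading comes with each control period).
- robot.capture(name): name is "side" or "top" or "wrist"; returns a dict with "color" (480x640x3 uint8, red, green, blue), "K" (3x3 intrinsics, pixels), "k1" (the pictures are not rectified: a ray, as slopes to the right and down, at radius r is drawn at 1 + k1 r^2 times it, then the intrinsics apply), "rvec" (rotation vector, rad) and "tvec" (3), from world to camera coordinates, as OpenCV has them. Camera axes: x right, y down, z forward; pixel columns grow to the right and rows downward; lengths in m; the calibration is good to about 2 mm. A picture is of the moment at which its call begins. There is no depth.
- robot.sign_off(): hands the job in, once; it reports no verdict.
The state is a dict: "clock": time; "q": joint angles; "joint_velocities": joint speeds; "tau": joint torques, N m; "tcp_pos": TCP position; "ee_rot": TCP orientation; "ft_force": force on the tool from outside, world axes, zero at the start; "moment": the same for the moment, N m; "opening": opening from 0.0 (shut) to 1.0 (fully open).
Only numpy, scipy, OpenCV 4.12 (cv2) and the standard library are available. Lean on these libraries where they do the work, as an engineer would, in place of code of your own. Each camera call takes 0.05 s, during which the arm holds its last target.

### The job

Use the orange-handled spring-jaw picker to fetch the aluminium cartridge out of the narrow green bay: slide the picker in and push gently, never harder than about 20 N, until its jaws have snapped over the cartridge's brass knob (the cartridge will slide back against a sprung stop before they do). Then draw the cartridge wholly out of the mouth onto the open bench, upright, and let go of the picker lying flat on the bench. Do not touch the cartridge with the gripper, do not force the bay, and leave the tape measure and the tin alone.

Things in the scene. Friction and masses are not known exactly. Their poses are not given: they have to be found in the camera images.
- bay: Green sheet-steel tunnel fixed to the bench, open at its mouth and below (the bench is its floor). Origin: on the bench in the middle of the mouth; x runs level into the bay, z up. Bore 46 mm wide (y -23 to 23), 40 mm high, 210 mm long; outside 82 mm wide at the feet, 43 mm high. A 14 mm slot runs along the roof. Flared lips stand 14 mm out in front of the mouth and open to about 61 mm.
- bay_end (a point): Middle of the inside of the bay's closed end, 210 mm in from the mouth, 17 mm above the bench. In front of it stands a sprung stop with a black rubber pad across the bore; its place differs each time and is not reported: the pad's face is 109 to 181 mm in from the mouth, 6 to 95 mm behind the cartridge at the start. It yields 1 mm per 5 N, up to 6 mm, then is solid.
- cartridge_mid (a point): Centre of the cartridge, an aluminium block with two dark bands, 36 mm long (x), 42 mm wide (y), 34 mm high, 0.3 to 0.55 kg, lying loose on the bench inside the bay, this point 17 mm up and at first 68 to 85 mm in from the mouth. Its x points into the bay. It slides at about 1.5 to 4 N.
- knob_nose (a point): Nose of the brass knob on the cartridge's front face, pointing to the mouth at mid height, 40 mm in front of the cartridge's centre. From the face out: a neck 7 mm thick and 10 mm long, then a head 16 mm across that tapers over 12 mm to this nose. The jaws take the knob just as well with the picker held up to 4 mm off the bench, where it does not rub.
- picker_grip (a point): Centre of the picker's handle, where it is grasped: orange bar with black bands, 90 mm long (x), 24 mm wide (y), 36 mm high, this point 18 mm up. The picker lies flat on the bench; it is 246 mm long, 0.2 kg; x points along it to the jaws. A shaft 12 mm thick leads to a steel head at x = 153 to 201 mm, 40 mm wide and 34 mm high, its underside level with the handle's.
- jaw_tips (a point): Point midway between the barbs of the picker's two sprung jaws, 197 mm ahead of the handle's centre, 17 mm above the underside, 4 mm behind the head's front. The barbs stand left and right, 8 mm apart. A push of about 7 to 10 N (12 N is always enough) spreads them over the knob; they then hold it when pulled. Caught, the cartridge's centre is 22 to 25 mm ahead of this point; before that 28 mm or more.
- tape_measure: Yellow tape measure, 63 x 83 x 36 mm, loose on the bench, to be left alone; origin under its centre.
- tin_small: Small round olive tin with lid, 73 mm across, 48 mm high, loose, to be left alone; origin under its centre.
Mind the look-alikes: they are no part of the job. There is more than one size of the bay; the one meant has the size given above.

How it is judged:
On the way:
1. the jaws have snapped over the knob (cartridge's centre in line with and under 223.5 mm ahead of the handle's) while the cartridge is still over 60 mm deep in the bay (x of cartridge_mid in the frame of picker_grip between 0.21 and 0.2235 m and y of cartridge_mid in the frame of picker_grip between -0.012 and 0.012 m and x of cartridge_mid in the frame of bay above 0.06 m), for 0.2 s.
At the end, for the whole second after the job is handed in: The cartridge is wholly out of the mouth (its centre at least 20 mm and at most 250 mm in front of it), upright (within 0.15 rad) and resting on the bench; the picker is let go and lies flat on the bench (handle's centre under 26 mm, within 0.15 rad); both are still (x of cartridge_mid in the frame of bay between -0.25 and -0.02 m and angle between each of cartridge_mid, picker_grip's own z axis and vertical below 0.15 rad and height (world z) of cartridge_mid between 0.01 and 0.024 m and linear speed of each of cartridge, picker below 0.02 m/s and height (world z) of picker_grip below 0.026 m); the robot touches nothing.
It fails at once if the picker presses or pulls on the cartridge with more than 20 N (contact force between picker and cartridge above 20 N).
It fails at once if the bay is struck or forced with more than 20 N (contact force between anything else and bay above 20 N).
It fails at once if the gripper or arm touches the cartridge (contact force between any of the fingers, the arm and cartridge above 0.5 N).
It fails at once if the tape measure or the tin is moved more than 20 mm (distance of any of tape_measure, tin_small from where it was at the start of the episode above 0.02 m).
It also fails if it takes over 59 s, if anything falls off the work surface, if the arm or the gripper's body presses on something with over 40 N, if the wrist force passes 120 N, or if a joint passes its speed limit or range.

## Working session

There is one attempt and no reset: what is moved stays moved. The work goes in short steps, Python scripts to look and compute and a shell command to move; the robot and the scene stay as the last step left them, time stands still between calls to the robot, and variables do not carry over. Pictures are saved under pics/ and viewed, and the job is handed in when it is done.

```bash
ls; mkdir -p pics; python3 - <<'E'
from workcell import robot
import cv2
print(robot.observe())
for n in ["side","top","wrist"]:
    c=robot.capture(n); cv2.imwrite(f"pics/{n}0.png",c["color"][:,:,::-1])
    print(n,c["K"],c["k1"],c["rvec"],c["tvec"])
E
```

```text
pics
{'clock': 0.0, 'q': array([-1.35699900e+00,  3.20309027e-01,  1.56571878e+00, -8.45203858e-06,
        1.25740027e+00, -1.99991935e-02]), 'joint_velocities': array([-1.55179209e-04,  9.33215122e-05,  2.60805096e-03,  8.28375522e-04,
       -2.32118275e-04,  1.81988987e-03]), 'tau': array([ 3.24853645e-04, -4.15513945e+01, -2.34158528e+01, -1.70497924e-04,
        8.11878999e-03,  1.25687396e-06]), 'tcp_pos': array([ 0.13317401, -0.55918287,  0.40385671]), 'ee_rot': array([-9.13019259e-04,  9.93174605e-01,  1.16633449e-01, -9.27865762e-05]), 'ft_force': array([ 0.43865204, -0.24722928, -0.52515419]), 'moment': array([ 0.02929603, -0.0125314 , -0.00946184]), 'opening': 1.0008420995937042}
side [[624.3669224    0.         310.75049586]
 [  0.         624.3669224  245.84947405]
 [  0.           0.           1.        ]] 0.0352225427720081 [ 2.08855671 -0.15935854  0.05910214] [-0.42202134  0.28810313  0.6965381 ]
top [[485.5575231    0.         317.55655976]
 [  0.         485.5575231  231.51740636]
 [  0.           0.           1.        ]] 0.0224966902435601 [ 2.10708088 -2.11849451  0.22207991] [0.34681999 0.48379109 0.94139382]
wrist [[421.14140252   0.         329.80912997]
 [  0.         421.14140252 235.23484359]
 [  0.           0.           1.        ]] -0.05388726280400904 [-2.2741961   1.79552608  0.26898092] [-0.57409205 -0.03760213  0.37939289]
```

View pics/side0.png

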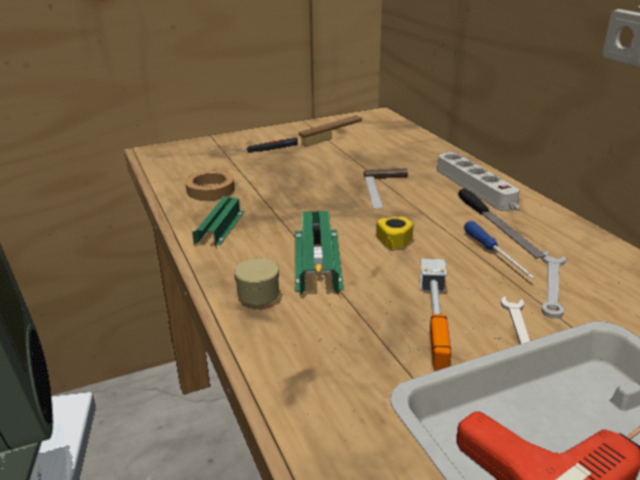

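View pics/top0.png

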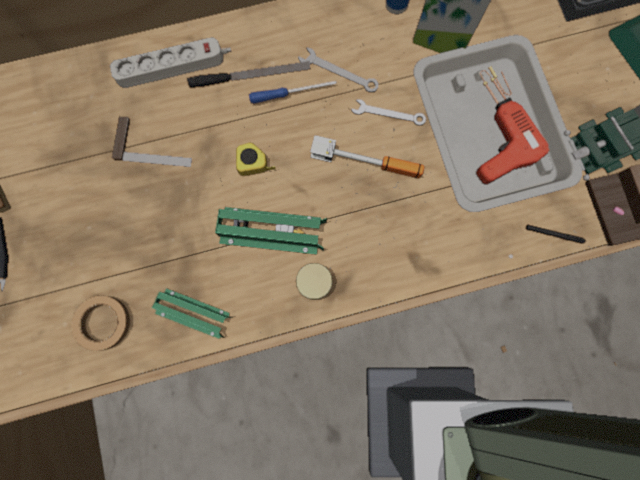

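View pics/wrist0.png

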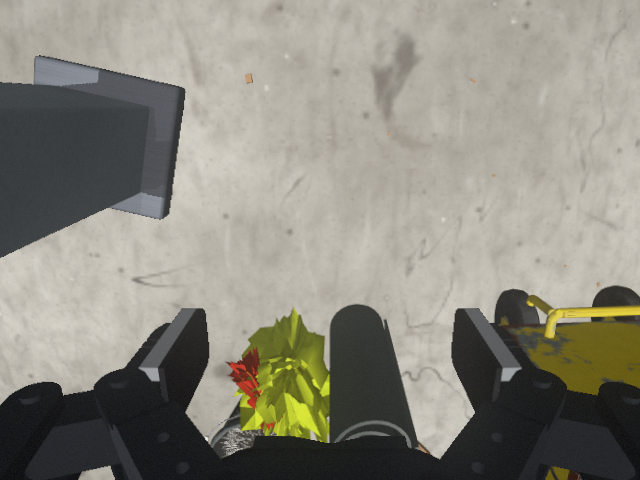

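The side view shows the occupied bay with its mouth near (318,285), a smaller empty bay near (217,220), the picker with its handle at (440,340) and head at (433,273), the tape measure at (395,232) and the tin at (258,283). The top view shows the same objects: bay (217–325, 208–253), handle (403,166), head (322,148). I'll zoom in and measure.

```bash
cat > h.py <<'E'
import numpy as np, cv2
from scipy.spatial.transform import Rotation as R
from workcell import robot
def cam(n):
    c=robot.capture(n); c["R"]=cv2.Rodrigues(np.array(c["rvec"]))[0]; c["t"]=np.array(c["tvec"]); return c
def ray(c,u,v):
    K=c["K"]; d=np.array([(u-K[0,2])/K[0,0],(v-K[1,2])/K[1,1]]); s=d.copy()
    for _ in range(20): s=d/(1+c["k1"]*(s@s))
    w=c["R"].T@np.array([s[0],s[1],1]); o=-c["R"].T@c["t"]; return o,w
def plane(c,u,v,z):
    o,w=ray(c,u,v); return o+w*(z-o[2])/w[2]
def proj(c,P):
    p=c["R"]@np.array(P)+c["t"]; s=p[:2]/p[2]; s=s*(1+c["k1"]*(s@s)); return s*c["K"][0,0]+c["K"][:2,2]
def crop(c,x0,y0,x1,y1,f,name):
    im=cv2.resize(c["color"][y0:y1,x0:x1,::-1],None,fx=f,fy=f,interpolation=cv2.INTER_CUBIC); cv2.imwrite("pics/"+name,im)
E
python3 - <<'E'
from h import *
c=cam("top"); crop(c,200,120,440,300,3.3,"tz1.png")
s=cam("side"); crop(s,220,180,480,380,3,"sz1.png")
for n,u,v,z in [("handle",403,166,.036),("head",322,148,.034),("bayL",217,220,.043),("mouth",322,243,0),("tape",251,159,.036),("tin",315,281,.048)]: print(n,plane(c,u,v,z))
for C in(c,s):print(-C["R"].T@C["t"])
E
```

```text
handle [0.63035062 0.16132338 0.036     ]
head [0.67276284 0.33357979 0.034     ]
bayL [0.51257266 0.55170152 0.043     ]
mouth [0.47110352 0.33472271 0.        ]
tape [0.64776045 0.48551525 0.036     ]
tin [0.38484433 0.34987802 0.048     ]
[0.28124054 0.34654667 1.02047509]
[ 0.36836229 -0.51511732  0.58756627]
```

View pics/tz1.png

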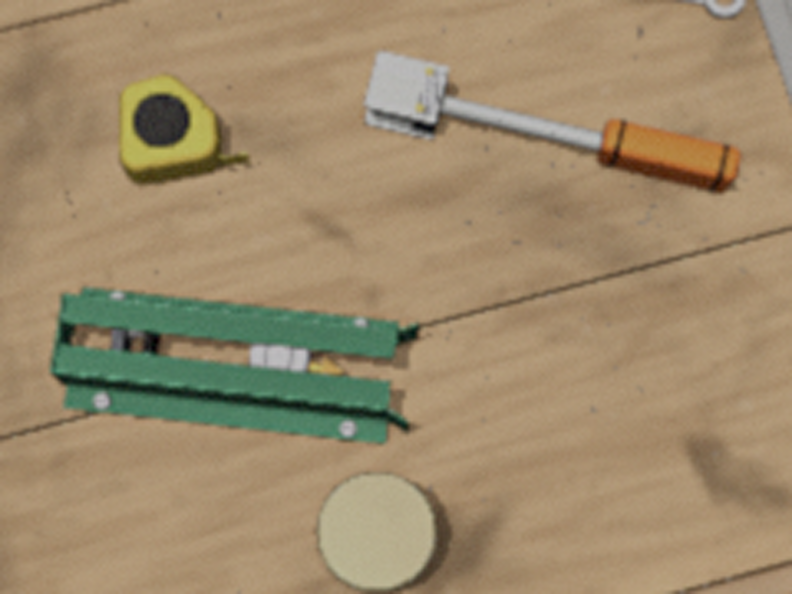

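View pics/sz1.png

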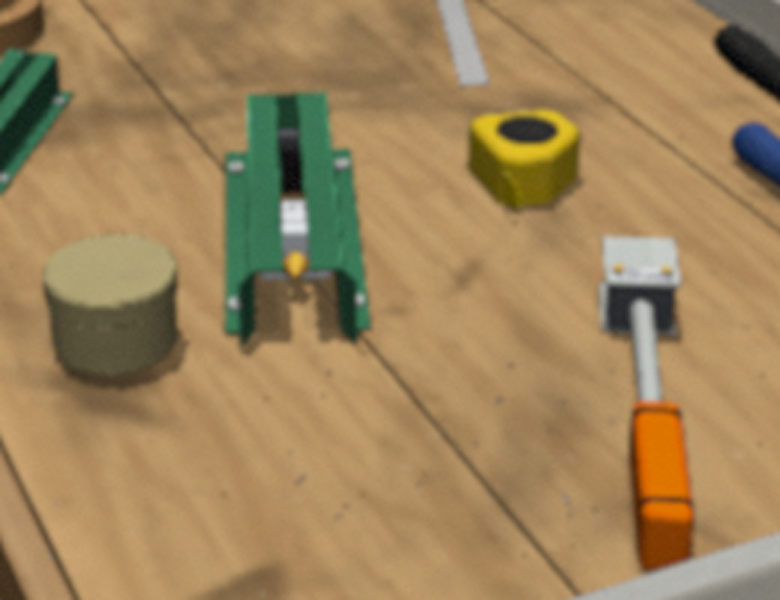

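The crops show the bay's roof slot clearly, with its centre running from about (65,337) to (391,368) in the top crop. The picker's head and handle are clear too. I'll measure these by masks.

```bash
python3 - <<'E'
from h import *
c=cam("top"); s=cam("side")
def mask(C,lo,hi,roi):
    hsv=cv2.cvtColor(C["color"],cv2.COLOR_RGB2HSV); m=cv2.inRange(hsv,lo,hi); M=np.zeros_like(m); x0,y0,x1,y1=roi; M[y0:y1,x0:x1]=m[y0:y1,x0:x1]; return M
# picker handle
m=mask(c,(5,170,90),(18,255,255),(375,145,435,190)); k=max(cv2.findContours(cv2.morphologyEx(m,3,np.ones((5,5))),0,1)[0],key=cv2.contourArea)
r=cv2.minAreaRect(k); print(r, [plane(c,*p,.036).round(4) for p in cv2.boxPoints(r)])
f=lambda X,Y:(200+(X+.5)/3.3-.5,120+(Y+.5)/3.3-.5)
for n,p,z in [("rearTop",(739,153),.036),("rearTopB",(731,190),.036),("frontTop",(606,122),.036),("head bl",(380,52),.034),("head br",(448,66),.034),("head fl",(368,121),.034),("head fr",(437,134),.034)]: print(n,plane(c,*f(*p),z).round(4))
# bay
for n,p,z in [("roof mouth R out",(398,322),.043),("in",(393,357),.043),("L in",(390,380),.043),("L out",(388,407),.043),("far R out",(65,295),.043),("in",(70,327),.043),("L in",(60,347),.043),("Lout",(56,375),.043),("ring head",(385,440),0)]: print(n,plane(c,*f(*p),z).round(4))
# cartridge via top
print("cart top",plane(c,*f(279,357),.034),"knob nose",plane(c,*f(345,372),.017))
g=lambda X,Y:(220+(X+.5)/3-.5,180+(Y+.5)/3-.5)
for n,p,z in [("roof front L",(247,268),.043),("slot L",(281,272),.043),("slotR",(306,272),.043),("roof front R",(338,268),.043),("rearL",(250,95),.043),("slotrL",(277,97),.043),("slotrR",(299,97),.043),("rearR",(327,95),.043),("footL",(226,333),0),("footR",(370,330),0),("hand rear",(665,503),.036)]: print(n,plane(s,*g(*p),z).round(4))
E
```

```text
((402.6765441894531, 166.79412841796875), (40.01837158203125, 12.854386329650879), 14.03624439239502) [array([0.6258, 0.2068, 0.036 ]), array([0.6537, 0.1993, 0.036 ]), array([0.6314, 0.1173, 0.036 ]), array([0.6037, 0.1253, 0.036 ])]
rearTop [0.63   0.1175 0.036 ]
rearTopB [0.6051 0.1239 0.036 ]
frontTop [0.6517 0.2026 0.036 ]
head bl [0.7017 0.3489 0.034 ]
head br [0.6917 0.3045 0.034 ]
head fl [0.654 0.357 0.034]
head fr [0.6449 0.3122 0.034 ]
roof mouth R out [0.5174 0.3384 0.043 ]
in [0.4949 0.3417 0.043 ]
L in [0.4803 0.3437 0.043 ]
L out [0.4632 0.345  0.043 ]
far R out [0.5359 0.5477 0.043 ]
in [0.5152 0.5438 0.043 ]
L in [0.5024 0.5496 0.043 ]
Lout [0.4845 0.5514 0.043 ]
ring head [0.4496 0.347  0.    ]
cart top [0.49726206 0.41347783 0.034     ] knob nose [0.49094057 0.37233478 0.017     ]
roof front L [0.4614 0.3487 0.043 ]
slot L [0.4792 0.3414 0.043 ]
slotR [0.4926 0.339  0.043 ]
roof front R [0.5104 0.34   0.043 ]
rearL [0.4898 0.5562 0.043 ]
slotrL [0.5065 0.5501 0.043 ]
slotrR [0.5204 0.5475 0.043 ]
rearR [0.5385 0.547  0.043 ]
footL [0.4486 0.3512 0.    ]
footR [0.5283 0.3403 0.    ]
hand rear [0.625  0.1269 0.036 ]
```

```bash
cat >> h.py <<'E'
def Rq(q): return R.from_quat([q[1],q[2],q[3],q[0]])
def down(yaw): # tool x at yaw, z down
    y=np.deg2rad(yaw); return R.from_matrix(np.array([[np.cos(y),np.sin(y),0],[np.sin(y),-np.cos(y),0],[0,0,-1]]))
def plan(pos,yaw,step=.055,ang=10.,st=None):
    o=st or robot.observe(); p=np.array(o["tcp_pos"]); r=Rq(o["ee_rot"]); T=np.array(pos); RT=down(yaw)
    rv=(r.inv()*RT).as_rotvec(); n=int(max(np.ceil(np.linalg.norm(T-p)/step),np.ceil(np.linalg.norm(np.rad2deg(rv))/ang),1))
    print("rows",n)
    for i in range(n):
        d=r.inv().apply((T-p)/(n-i))/.1; w=(r.inv()*RT).as_rotvec()/(n-i)/(np.pi/2)
        d=d.round(2 if n>1 else 3); w=w.round(3); print("C,"+",".join(f"{v:g}" for v in np.r_[d,w])+",")
        p=p+r.apply(d*.1); r=r*R.from_rotvec(w*np.pi/2)
def st():
    o=robot.observe(); r=Rq(o["ee_rot"]).as_matrix(); print("t",round(o["clock"],2),"tcp",np.round(o["tcp_pos"],4),"yaw",round(np.rad2deg(np.arctan2(r[1,0],r[0,0])),2),"z",r[:,2].round(4),"f",np.round(o["ft_force"],2),"op",round(o["opening"],3)); return o
E
python3 - <<'E'
from h import *
o=st(); c=cam("wrist"); r=Rq(o["ee_rot"])
print("cam in tool",r.inv().apply(-c["R"].T@c["t"]-o["tcp_pos"]), "axes\n",(r.inv().as_matrix()@c["R"].T).round(3))
plan([.53,.2,.36],80)
E
```

```text
t 0.35 tcp [ 0.1332 -0.5593  0.4045] yaw 13.39 z [-1.e-04  3.e-04 -1.e+00] f [0.47 0.46 0.22] op 0.999
cam in tool [ 0.07492721 -0.00038219  0.03065884] axes
 [[ 0.    -0.956 -0.292]
 [ 1.     0.     0.001]
 [-0.001 -0.292  0.956]]
rows 16
C,0.35,-0.4,0.03,-0,-0,-0.046,
C,0.38,-0.38,0.03,-0,-0,-0.046,
C,0.41,-0.35,0.03,-0,-0,-0.046,
C,0.43,-0.32,0.03,-0,-0,-0.046,
C,0.45,-0.29,0.03,-0,-0,-0.046,
C,0.47,-0.25,0.03,-0,-0,-0.046,
C,0.49,-0.22,0.03,-0,-0,-0.046,
C,0.5,-0.18,0.03,-0,-0,-0.046,
C,0.52,-0.15,0.03,-0,-0,-0.047,
C,0.52,-0.11,0.03,-0,-0,-0.046,
C,0.53,-0.07,0.02,-0,-0,-0.047,
C,0.54,-0.03,0.03,-0,-0,-0.046,
C,0.53,0.01,0.02,-0,-0,-0.047,
C,0.53,0.05,0.03,-0,-0,-0.046,
C,0.53,0.08,0.02,-0,-0,-0.047,
C,0.53,0.13,0.03,-0,-0,-0.046,
```

```bash
python3 -m crank '[-1,0.36,-0.40,0.03,0,0,-0.046,-1,0.40,-0.37,0.03,0,0,-0.046,-1,0.42,-0.34,0.03,0,0,-0.046,-1,0.44,-0.31,0.03,0,0,-0.046,-1,0.46,-0.28,0.03,0,0,-0.046,-1,0.48,-0.24,0.03,0,0,-0.046,-1,0.50,-0.2,0.03,0,0,-0.046,-1,0.5,-0.18,0.03,0,0,-0.046]'
python3 - <<'E'
from h import *
st(); plan([.52,.40,.36],82)
E
```

```text
clock: 1.4
tcp_pos: [0.3443, -0.1738, 0.3802]
ee_rot: [0.003, 0.917, 0.4, 0.002]
ft_force: [1.1, 0.6, 0.1]
opening: 0.996
t 1.4 tcp [ 0.3443 -0.1738  0.3802] yaw 47.12 z [ 0.0057 -0.0046 -1.    ] f [1.15 0.6  0.09] op 0.996
rows 11
C,0.49,-0.24,0.02,0,0,-0.035,
C,0.5,-0.21,0.02,0,0,-0.035,
C,0.51,-0.18,0.02,0.001,0,-0.035,
C,0.52,-0.15,0.02,0,0,-0.035,
C,0.53,-0.13,0.02,0,0,-0.035,
C,0.54,-0.1,0.01,0.001,0,-0.035,
C,0.54,-0.07,0.02,0,0,-0.036,
C,0.55,-0.03,0.01,0.001,0,-0.035,
C,0.55,-0,0.02,0,0,-0.036,
C,0.55,0.03,0.01,0.001,0.001,-0.035,
C,0.54,0.05,0.02,0,0,-0.036,
```

```bash
python3 -m crank '[-1,0.49,-0.24,0.02,0,0,-0.035,-1,0.50,-0.21,0.02,0,0,-0.035,-1,0.51,-0.18,0.02,0,0,-0.035,-1,0.52,-0.15,0.02,0,0,-0.035,-1,0.53,-0.13,0.02,0,0,-0.035,-1,0.54,-0.1,0.02,0,0,-0.035,-1,0.54,-0.07,0.02,0,0,-0.035,-1,0.55,-0.03,0.02,0,0,-0.035]'
python3 -m crank '[-1,0.55,0,0.02,0,0,-0.035,-1,0.55,0.03,0.02,0,0,-0.035,-1,0.6,0.05,0.02,0,0,-0.035,-1,0.4,0,0,0,0,0,-1,0,0,0,0,0,0,-1,0,0,0,0,0,0]'
python3 - <<'E'
from h import *
st(); c=cam("wrist"); cv2.imwrite("pics/w1.png",c["color"][:,:,::-1]); import pickle; pickle.dump(c,open("w1.pkl","wb"))
E
```

```text
clock: 2.4
tcp_pos: [0.4711, 0.2589, 0.365]
ee_rot: [0.007, 0.802, 0.597, 0.004]
ft_force: [0.6, -0.8, -0.9]
opening: 0.998
clock: 3.15
tcp_pos: [0.5239, 0.4727, 0.3563]
ee_rot: [0.008, 0.747, 0.665, 0.004]
ft_force: [0.1, -0.5, 0.3]
opening: 1.001
t 3.15 tcp [0.5239 0.4727 0.3563] yaw 83.35 z [ 0.0154 -0.0067 -0.9999] f [ 0.11 -0.52  0.28] op 1.001
```

View pics/w1.png

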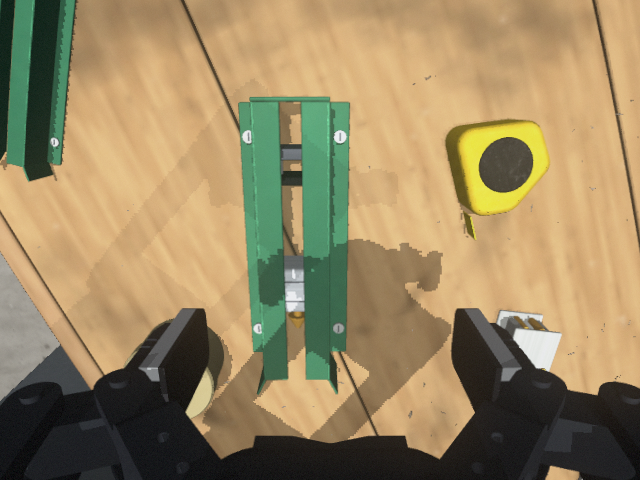

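The wrist view shows the whole bay. Its far end is at y≈100, the roof's mouth edge at about (262–335, 380), the slot at x≈281–302 and the stop pad at about (291,178). The cartridge's light body spans (293, 256–312) and the knob is at (298,320). I'll extract the slot lines more precisely.

```bash
python3 - <<'E'
from h import *; import pickle
c=pickle.load(open("w1.pkl","rb"))
crop(c,230,85,360,215,4.5,"w1a.png"); crop(c,230,240,360,400,3.7,"w1b.png")
hsv=cv2.cvtColor(c["color"],cv2.COLOR_RGB2HSV); g=cv2.inRange(hsv,(60,90,20),(95,255,255))
L=[];Rr=[]
for v in list(range(106,375,6)):
    row=g[v,240:352]; idx=np.where(row==0)[0]+240
    # slot gap: run of non green containing ~ x center
    xc=int(292+(v-106)*0.03)
    if g[v,xc]: continue
    a=xc
    while g[v,a]==0: a-=1
    b=xc
    while g[v,b]==0: b+=1
    L.append(plane(c,a+.5,v,.043)); Rr.append(plane(c,b-.5,v,.043))
L=np.array(L);Rr=np.array(Rr)
for n,P in (("L",L),("R",Rr)):
    l=cv2.fitLine(P[:,:2].astype(np.float32),cv2.DIST_HUBER,0,.001,.001).ravel(); l=l*np.sign(l[1]) if 0 else l
    print(n,len(P),l, np.rad2deg(np.arctan2(l[1],l[0])), "x at y=.34,.55",[l[2]+(y-l[3])*l[0]/l[1] for y in(.34,.55)])
E
```

```text
L 45 [0.11998508 0.9927757  0.49396127 0.4577492 ] 83.10876 x at y=.34,.55 [np.float32(0.4797303), np.float32(0.50511056)]
R 45 [0.1150986 0.9933541 0.5087866 0.4559423] 83.390686 x at y=.34,.55 [np.float32(0.49535254), np.float32(0.519685)]
```

View pics/w1b.png

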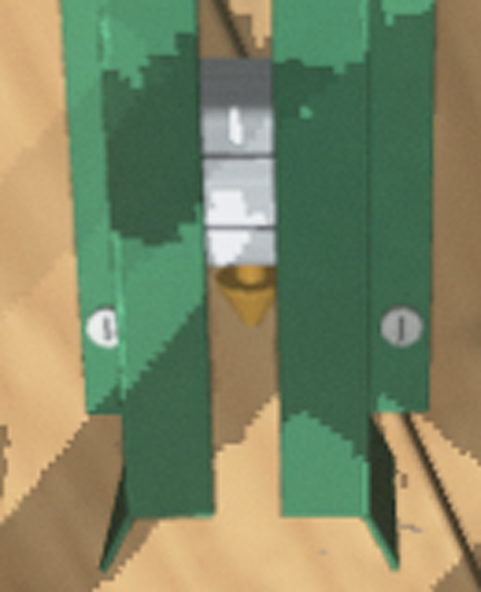

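View pics/w1a.png

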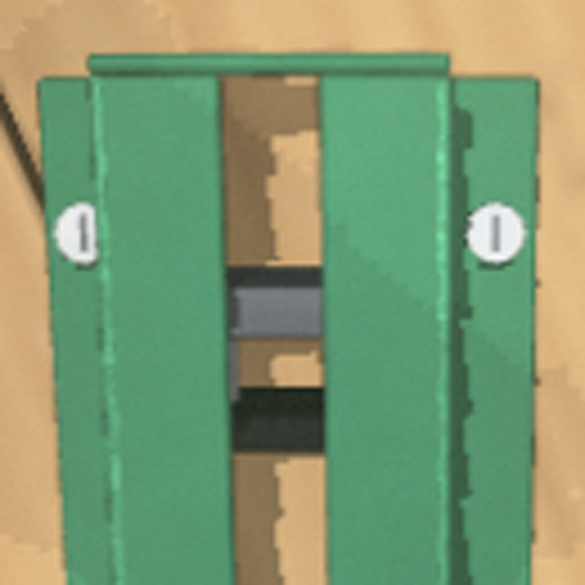

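```bash
python3 - <<'E'
from h import *; import pickle
c=pickle.load(open("w1.pkl","rb"))
b=lambda X,Y:(230+(X+.5)/3.7-.5,240+(Y+.5)/3.7-.5); a=lambda X,Y:(230+(X+.5)/4.5-.5,85+(Y+.5)/4.5-.5)
d=np.array([np.cos(np.deg2rad(83.25)),np.sin(np.deg2rad(83.25))])
m=plane(c,*b(247,516),.043)[:2]; print("mouth",m)
M=m
nrm=np.array([-d[1],d[0]])
for n,P in [("nose",plane(c,*b(255,328),.017)),("cart front top",plane(c,*b(242,265),.034)),("cart rear top",plane(c,*b(236,58),.034)),("pad face top?",plane(c,*a(280,452),.034)),("end",plane(c,*a(270,76),.043)),
 ("headTL",plane(c,500,311,.034)),("headTR",plane(c,561,333,.034)),("tape",plane(c,507,165,.036))]: print(n,P.round(4),"depth",((P[:2]-M)@d).round(4),"lat",((P[:2]-M)@nrm).round(4))
crop(c,440,290,620,440,4,"w1c.png")
E
```

```text
mouth [0.48783798 0.3439485 ]
nose [0.4924 0.3742 0.017 ] depth 0.0306 lat -0.001
cart front top [0.4941 0.3987 0.034 ] depth 0.0551 lat 0.0003
cart rear top [0.4993 0.4442 0.034 ] depth 0.1009 lat 0.0004
pad face top? [0.5056 0.4959 0.034 ] depth 0.153 lat 0.0003
end [0.5126 0.5514 0.043 ] depth 0.209 lat -0.0002
headTL [0.6527 0.3785 0.034 ] depth 0.0537 lat -0.1596
headTR [0.7033 0.3517 0.034 ] depth 0.033 lat -0.2131
tape [0.6561 0.4929 0.036 ] depth 0.1677 lat -0.1496
```

View pics/w1c.png

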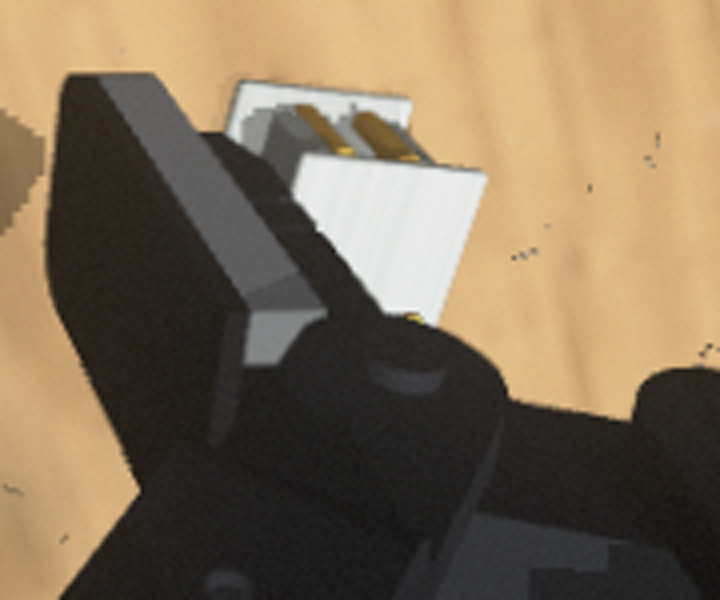

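```bash
python3 - <<'E'
from h import *; import pickle
c=pickle.load(open("w1.pkl","rb"))
A=plane(c,230+210+305/4-.4,290+155/4-.4,.034)
e=lambda X,Y:(440+(X+.5)/4-.5,290+(Y+.5)/4-.5)
A=plane(c,*e(305,155),.034);B=plane(c,*e(487,175),.034); print(A,B,(A+B)/2,np.linalg.norm(A-B)); d=(A-B); print(np.rad2deg(np.arctan2(d[1],d[0]))-90)
f=((A+B)/2)[:2]
for h in ([.6293,.163],[.629,.164]):
    v=f-h; print(np.linalg.norm(v),np.rad2deg(np.arctan2(v[1],v[0])))
st(); plan([.629,.163,.26],75)
E
```

```text
[0.6657966  0.36120944 0.034     ] [0.70363303 0.35129504 0.034     ] [0.68471482 0.35625224 0.034     ] 0.03911381837685225
75.31672370581381
0.20104036682699294 73.99982785669802
0.20016259268011286 73.83837949518369
t 3.2 tcp [0.5239 0.4725 0.3564] yaw 83.33 z [ 0.0153 -0.0063 -0.9999] f [-0.26  0.2   0.04] op 1.0
rows 7
C,-0.42,0.2,0.14,0.001,0,0.013,
C,-0.42,0.21,0.14,0.002,0,0.013,
C,-0.41,0.21,0.14,0.001,0,0.013,
C,-0.41,0.22,0.14,0.002,0.001,0.013,
C,-0.4,0.24,0.14,0.001,0,0.014,
C,-0.4,0.24,0.14,0.002,0.001,0.013,
C,-0.4,0.25,0.15,0.001,0,0.014,
```

```bash
python3 -m crank '[-1,-0.42,0.2,0.14,0.002,0,0.013,-1,-0.42,0.21,0.14,0.002,0,0.013,-1,-0.41,0.21,0.14,0.001,0,0.013,-1,-0.41,0.22,0.14,0.002,0,0.013,-1,-0.4,0.24,0.14,0.001,0,0.014,-1,-0.4,0.24,0.14,0.002,0,0.013,-1,-0.4,0.25,0.14,0.001,0,0.014,-1,0,0,0,0,0,0]'
python3 - <<'E'
from h import *
st(); c=cam("wrist"); cv2.imwrite("pics/w2.png",c["color"][:,:,::-1]); import pickle; pickle.dump(c,open("w2.pkl","wb"))
plan([.629,.163,.26],75)
E
```

```text
clock: 4.2
tcp_pos: [0.6269, 0.1423, 0.263]
ee_rot: [0.001, 0.798, 0.603, 0.0]
ft_force: [0.2, 1.1, -0.6]
opening: 1.0
t 4.2 tcp [0.6269 0.1423 0.263 ] yaw 74.16 z [ 0.0023 -0.0019 -1.    ] f [ 0.15  1.06 -0.63] op 1.0
rows 1
C,0.19,-0.03,0.038,0.002,0,-0.008,
```

View pics/w2.png

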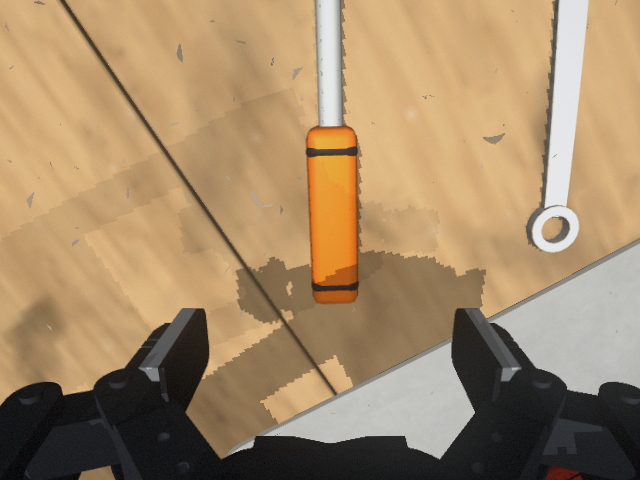

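```bash
python3 - <<'E'
from h import *; import pickle
c=pickle.load(open("w2.pkl","rb"))
hsv=cv2.cvtColor(c["color"],cv2.COLOR_RGB2HSV); m=cv2.inRange(hsv,(3,200,100),(17,255,255)); m[:,:290]=0;m[:,375:]=0;m[320:]=0
m=cv2.morphologyEx(m,3,np.ones((15,3)))
k=max(cv2.findContours(m,0,1)[0],key=cv2.contourArea); print(cv2.boundingRect(k))
L=[];Q=[]
for v in range(145,290,5):
    i=np.where(m[v])[0]; L.append(plane(c,i[0]-.5,v,.036)); Q.append(plane(c,i[-1]+.5,v,.036))
L=np.array(L);Q=np.array(Q); C=(L+Q)/2
for P in(L,Q,C):
    l=cv2.fitLine(P[:,:2].astype(np.float32),cv2.DIST_HUBER,0,.001,.001).ravel(); print(l,np.rad2deg(np.arctan2(l[1],l[0])))
print("width",np.linalg.norm(L-Q,axis=1).round(4)[::6])
y0,h=cv2.boundingRect(k)[1],cv2.boundingRect(k)[3]
a=plane(c,332,y0,.036);b=plane(c,335,y0+h,.036);print(a,b,(a+b)/2,np.linalg.norm(a-b))
for v in(20,60,100):
    i=np.where(hsv[v,310:350,1]<60)[0]+310; print(v,i[0],i[-1],plane(c,(i[0]+i[-1])/2,v,.023))
E
```

```text
(307, 127, 51, 176)
[0.24518387 0.9694766  0.62655616 0.17462483] 75.8073
[0.2424677  0.9701595  0.6468063  0.16188826] 75.967766
[0.24357653 0.96988165 0.63778734 0.17271195] 75.90227
width [0.0225 0.0229 0.0229 0.0224 0.0229]
[0.64667558 0.20535932 0.036     ] [0.6243499  0.12046275 0.036     ] [0.63551274 0.16291103 0.036     ] 0.08778304877610912
20 316 340 [0.65782193 0.2511707  0.023     ]
60 317 341 [0.65355216 0.23446883 0.023     ]
100 318 342 [0.64911168 0.21709183 0.023     ]
```

```bash
python3 - <<'E'
from h import *
st();plan([.6355,.163,.178],75.7,step=.03)
E
```

```text
t 4.25 tcp [0.6267 0.1439 0.2638] yaw 74.25 z [ 0.0034 -0.001  -1.    ] f [-0.33 -0.27 -0.5 ] op 1.002
rows 3
C,0.07,0.01,0.29,0.001,0,-0.005,
C,0.07,0.01,0.28,0.001,0,-0.006,
C,0.07,0.01,0.29,0,0,-0.005,
```

```bash
python3 -m crank '[-1,0.07,0.01,0.29,0.001,0,-0.005,-1,0.07,0.01,0.28,0.001,0,-0.006,-1,0.07,0.01,0.2,0,0,-0.005,-1,0,0,0,0,0,0]'
python3 - <<'E'
from h import *
st();plan([.6355,.163,.178],75.7,step=.03)
E
```

```text
clock: 4.75
tcp_pos: [0.6346, 0.1658, 0.1892]
ee_rot: [0.001, 0.789, 0.614, 0.003]
ft_force: [-0.3, 0.7, -0.3]
opening: 1.0
t 4.75 tcp [0.6346 0.1658 0.1892] yaw 75.78 z [ 0.0065  0.0026 -1.    ] f [-0.34  0.73 -0.26] op 1.0
rows 1
C,-0.025,0.015,0.112,0.004,-0.003,0.001,
```

```bash
python3 -m crank '[-1,-0.025,0.015,0.112,0.004,-0.003,0.001,-1,0,0,0,0,0,0]'
python3 - <<'E'
from h import *
st();plan([.6355,.163,.178],75.7,step=.03)
E
```

```text
clock: 5.0
tcp_pos: [0.6358, 0.1633, 0.179]
ee_rot: [0.0, 0.789, 0.614, 0.0]
ft_force: [-0.3, 0.3, 0.6]
opening: 0.998
t 5.0 tcp [0.6358 0.1633 0.179 ] yaw 75.73 z [ 1.1e-03 -2.0e-04 -1.0e+00] f [-0.26  0.32  0.6 ] op 0.998
rows 1
C,-0.004,-0.002,0.01,0.001,-0,0,
```

```bash
python3 -m crank '[1,0,0,0,0,0,0,1,0,0,0,0,0,0,1,0,0,0,0,0,0,1,0,0,0,0,0,0,1,0,0,0,0,0,0,1,0,0,0,0,0,0]'
python3 - <<'E'
from h import *
st()
E
```

```text
clock: 5.75
tcp_pos: [0.6363, 0.163, 0.181]
ee_rot: [0.001, 0.79, 0.613, 0.002]
ft_force: [-0.4, 0.1, -0.4]
opening: 0.272
t 5.75 tcp [0.6363 0.163  0.181 ] yaw 75.68 z [ 4.5e-03  6.0e-04 -1.0e+00] f [-0.45  0.14 -0.42] op 0.272
```

```bash
python3 - <<'E'
from h import *
c=cam("top")
for p in [(470,208),(440,150),(418,62)]: print(plane(c,*p,.05))
st();plan([.455,.08,.205],83.25)
E
```

```text
[0.53354629 0.02993542 0.05      ]
[0.66041439 0.08442634 0.05      ]
[0.86507301 0.12146052 0.05      ]
t 5.8 tcp [0.6364 0.163  0.1809] yaw 75.68 z [ 4.4e-03  6.0e-04 -1.0e+00] f [ 0.71 -1.02 -0.14] op 0.276
rows 4
C,-0.31,-0.39,-0.06,0.001,-0,-0.021,
C,-0.3,-0.4,-0.06,0.001,-0,-0.021,
C,-0.29,-0.41,-0.06,0,-0,-0.021,
C,-0.27,-0.41,-0.07,0.001,-0.001,-0.021,
```

```bash
python3 -m crank '[1,0,0,-0.25,0,0,0,1,-0.2,-0.39,0,0.001,0,-0.021,1,-0.2,-0.40,0,0.001,0,-0.021,1,-0.29,-0.41,0,0,0,-0.021,1,-0.3,-0.41,0,0.001,0,-0.021,1,0,0,0,0,0,0]'
python3 - <<'E'
from h import *
st();plan([.455,.08,.205],83.25); c=cam("wrist"); cv2.imwrite("pics/w3.png",c["color"][:,:,::-1]); s=cam("side"); crop(s,220,180,480,380,3,"s3.png")
E
```

```text
clock: 6.55
tcp_pos: [0.4526, 0.0953, 0.2036]
ee_rot: [-0.002, 0.745, 0.667, -0.003]
ft_force: [1.0, 0.1, -1.6]
opening: 0.272
t 6.55 tcp [0.4526 0.0953 0.2036] yaw 83.64 z [-0.0066 -0.0013 -1.    ] f [ 0.98  0.11 -1.62] op 0.272
rows 1
C,-0.15,0.04,-0.014,-0.004,0.001,0.004,
```

View pics/w3.png

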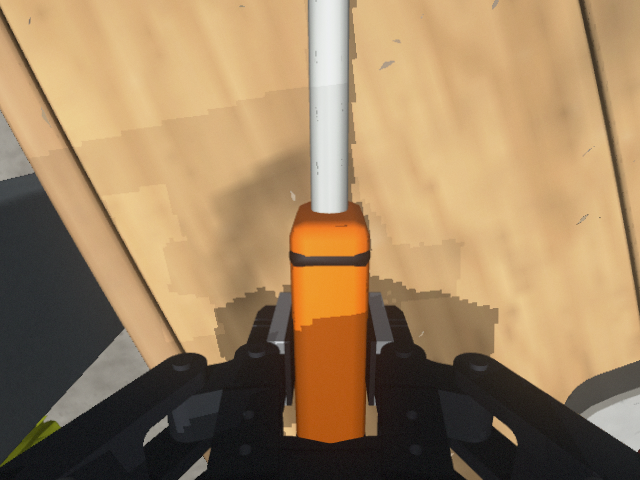

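View pics/s3.png

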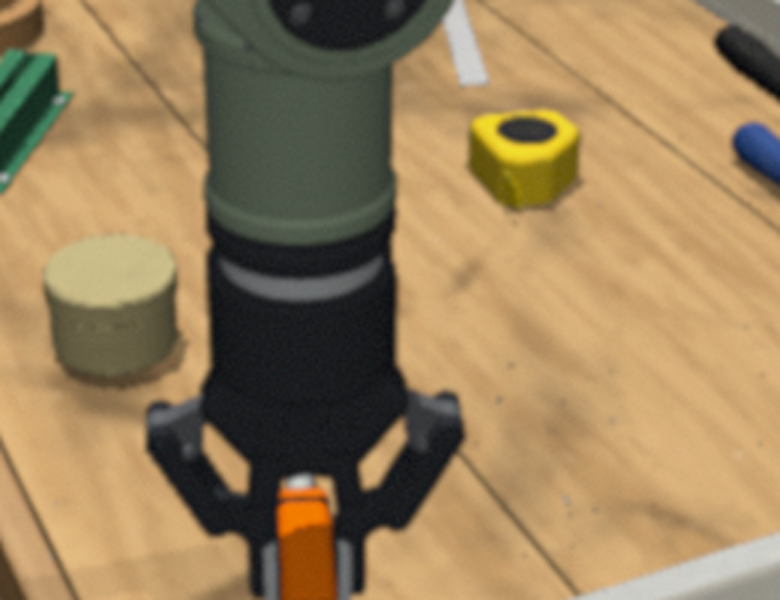

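Both views show the picker held squarely: the shaft is centred at column 330 from top to bottom, in line with the tool. The arm hides the head in the side view, so I'll check with the top camera.

```bash
python3 -m crank '[1,0.03,0.04,0.14,-0.004,0.001,0.004,1,0,0,0,0,0,0]'
python3 - <<'E'
from h import *
o=st(); c=cam("top"); crop(c,200,120,440,300,3.3,"t4.png")
import pickle; pickle.dump((o,c),open("t4.pkl","wb"))
E
```

```text
clock: 6.9
tcp_pos: [0.4639, 0.1, 0.1909]
ee_rot: [0.003, 0.747, 0.665, 0.005]
ft_force: [0.5, -0.6, -1.8]
opening: 0.271
t 6.9 tcp [0.4639 0.1    0.1909] yaw 83.29 z [ 0.0119  0.002  -0.9999] f [ 0.53 -0.59 -1.77] op 0.271
```

View pics/t4.png

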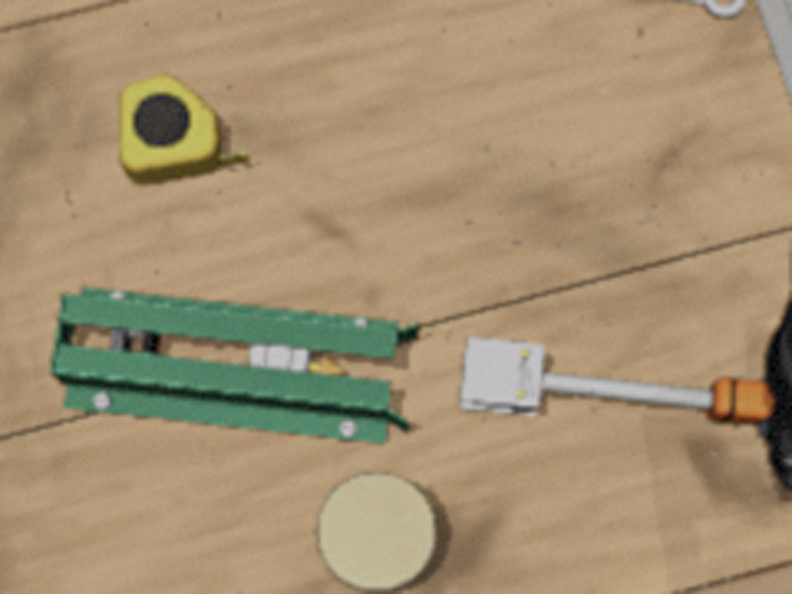

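```bash
python3 - <<'E'
from h import *; import pickle
o,c=pickle.load(open("t4.pkl","rb"))
f=lambda X,Y:(200+(X+.5)/3.3-.5,120+(Y+.5)/3.3-.5)
M=np.array([.4878,.3439]);a=np.deg2rad(83.25);d=np.array([np.cos(a),np.sin(a)]);n=np.array([-d[1],d[0]])
def rel(nm,P): print(nm,P.round(4),"s",((P[:2]-M)@d).round(4),"lat",((P[:2]-M)@n).round(4))
z=.034+.010
for nm,p,zz in [("fr",(470,337),z),("br",(544,345),z),("fl",(464,402),z),("bl",(540,408),z),("shaft f",(548,383),z-.01),("shaft b",(708,398),z-.01)]: rel(nm,plane(c,*f(*p),zz))
rel("tcp",np.array(o["tcp_pos"]))
# bay slot in top view
hsv=cv2.cvtColor(c["color"],cv2.COLOR_RGB2HSV)
for nm,p in [("mouth slot",(391.5,368)),("far slot",(65,337))]: rel(nm,plane(c,*f(*p),.043))
plan([.459,.098,.184],83.25)
E
```

```text
fr [0.5072 0.2935 0.044 ] s -0.0478 lat -0.0252
br [0.5019 0.2473 0.044 ] s -0.0943 lat -0.0253
fl [0.4659 0.2978 0.044 ] s -0.0483 lat 0.0163
bl [0.4619 0.2508 0.044 ] s -0.0955 lat 0.0148
shaft f [0.4797 0.2444 0.034 ] s -0.0997 lat -0.0036
shaft b [0.4696 0.1445 0.034 ] s -0.2002 lat -0.0053
tcp [0.4639 0.1    0.1909] s -0.2451 lat -0.005
mouth slot [0.4879 0.3427 0.043 ] s -0.0012 lat -0.0002
far slot [0.5088 0.5467 0.043 ] s 0.2039 lat 0.003
rows 1
C,-0.026,-0.05,0.073,0.008,-0.002,0,
```

```bash
python3 -m crank '[1,-0.02,-0.05,0.07,0.007,-0.002,0,1,0,0,0,0,0,0,1,0,0,0,0,0,0]'
python3 - <<'E'
from h import *
M=np.array([.4878,.3439]);a=np.deg2rad(83.25);d=np.array([np.cos(a),np.sin(a)]);n=np.array([-d[1],d[0]])
o=st(); P=o["tcp_pos"][:2]-M; print("s",P@d,"lat",P@n); T=M+d*(P@d); plan([T[0],T[1],.183],83.25)
E
```

```text
clock: 7.32
tcp_pos: [0.4596, 0.0988, 0.1843]
ee_rot: [0.001, 0.747, 0.665, 0.001]
ft_force: [0.8, 0.2, -2.2]
opening: 0.27
t 7.33 tcp [0.4596 0.0988 0.1843] yaw 83.32 z [ 2.2e-03  4.0e-04 -1.0e+00] f [ 0.83  0.21 -2.24] op 0.27
s -0.24669506839994518 lat -0.0007918476026271757
rows 1
C,0,-0.008,0.013,0.001,-0,0.001,
```

```bash
cat >> h.py <<'E'
def rel():
    M=np.array([.4878,.3439]);a=np.deg2rad(83.25);d=np.array([np.cos(a),np.sin(a)]);n=np.array([-d[1],d[0]])
    o=st(); P=o["tcp_pos"][:2]-M; s=P@d; print("s",s.round(4),"lat",(P@n).round(4),"F along",(o["ft_force"][:2]@d).round(2),"lat",(o["ft_force"][:2]@n).round(2)); T=M+d*s; plan([T[0],T[1],.183],83.25)
E
python3 -m crank '[1,0.2,-0.008,0.01,0.001,0,0,1,0.1,0,0,0,0,0,1,0,0,0,0,0,0]'
python3 -c "
from h import *
rel()
c=cam('top'); crop(c,200,170,440,300,3.3,'t5.png')"
```

```text
clock: 7.7
tcp_pos: [0.4625, 0.1292, 0.1838]
ee_rot: [0.0, 0.747, 0.665, 0.001]
ft_force: [0.3, 0.0, -2.1]
opening: 0.27
t 7.7 tcp [0.4625 0.1292 0.1838] yaw 83.31 z [ 1.4e-03  5.0e-04 -1.0e+00] f [ 0.31  0.03 -2.13] op 0.27
s -0.2162 lat -0.0001 F along 0.07 lat -0.3
rows 1
C,-0,-0.001,0.008,0.001,-0,0.001,
```

View pics/t5.png

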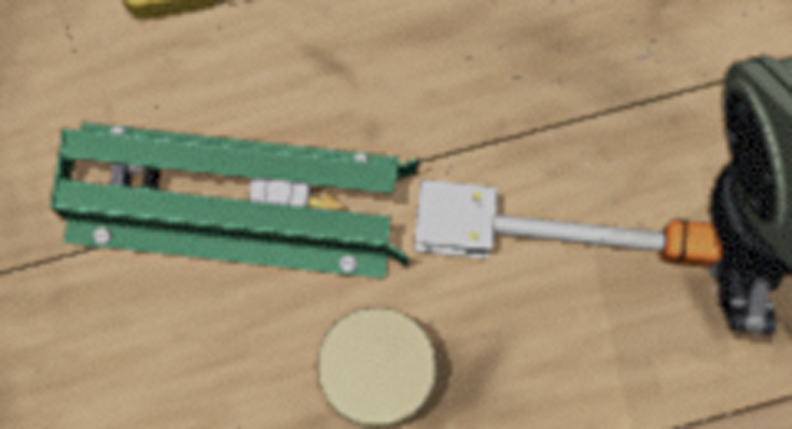

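```bash
python3 - <<'E'
from h import *
c=cam("top"); crop(c,290,190,370,260,10,"t5b.png"); import pickle; pickle.dump(c,open("t5.pkl","wb"))
E
```

```text
(no output)
```

View pics/t5b.png

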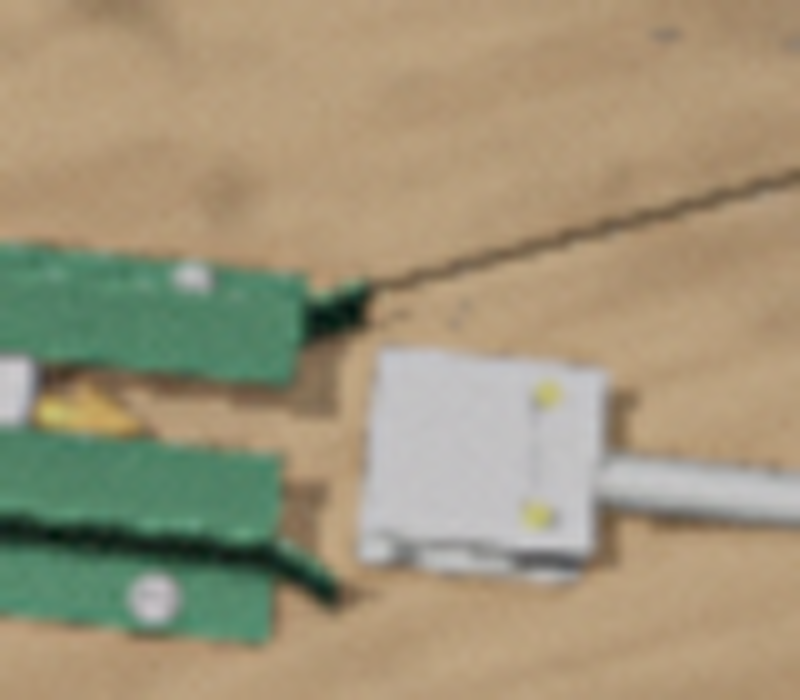

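```bash
python3 - <<'E'
from h import *; import pickle
c=pickle.load(open("t5.pkl","rb"))
f=lambda X,Y:(290+(X+.5)/10-.5,190+(Y+.5)/10-.5)
M=np.array([.4878,.3439]);a=np.deg2rad(83.25);d=np.array([np.cos(a),np.sin(a)]);n=np.array([-d[1],d[0]])
for nm,p,z in [("fr",(380,348),.0365),("br",(607,372),.0365),("fl",(365,538),.0365),("bl",(595,555),.0365),("shaft",(620,485),.025),("shaft",(790,501),.025),("Rout",(305,275),.043),("Rin",(293,385),.043),("Lin",(282,455),.043),("Lout",(272,545),.043),("nose",(140,428),.017),("lipR",(368,290),.035),("lipL",(335,600),.02)]:
    P=plane(c,*f(*p),z); print(nm,P.round(4),"s",((P[:2]-M)@d).round(4),"lat",((P[:2]-M)@n).round(4))
E
```

```text
fr [0.5036 0.3233 0.0365] s -0.0186 lat -0.0182
br [0.4983 0.2763 0.0365] s -0.0659 lat -0.0184
fl [0.4635 0.3268 0.0365] s -0.0198 lat 0.0221
bl [0.4597 0.2795 0.0365] s -0.0673 lat 0.0203
shaft [0.4766 0.2732 0.025 ] s -0.0715 lat 0.0028
shaft [0.4731 0.2378 0.025 ] s -0.1071 lat 0.0022
Rout [0.5178 0.3389 0.043 ] s -0.0015 lat -0.0303
Rin [0.4945 0.3415 0.043 ] s -0.0016 lat -0.0069
Lin [0.4798 0.3438 0.043 ] s -0.001 lat 0.008
Lout [0.461 0.346 0.043] s -0.0011 lat 0.0269
nose [0.491  0.3737 0.017 ] s 0.03 lat 0.0003
lipR [0.5164 0.3257 0.035 ] s -0.0147 lat -0.0305
lipL [0.4535 0.3329 0.02  ] s -0.015 lat 0.0328
```

```bash
python3 -m crank '[1,0.1,0.012,0.005,0.001,0,0,1,0.1,0,0,0,0,0,1,0.1,0,0,0,0,0,1,0,0,0,0,0,0]'
python3 -c "
from h import *
rel()
c=cam('top'); crop(c,290,190,370,260,10,'t6.png')"
```

```text
clock: 8.3
tcp_pos: [0.4674, 0.1599, 0.1832]
ee_rot: [-0.0, 0.748, 0.664, -0.0]
ft_force: [-0.6, 0.5, -2.1]
opening: 0.271
t 8.3 tcp [0.4674 0.1599 0.1832] yaw 83.22 z [-7.e-04  6.e-04 -1.e+00] f [-0.63  0.51 -2.11] op 0.271
s -0.1851 lat -0.0014 F along 0.43 lat 0.69
rows 1
C,-0,-0.014,0.002,-0,-0,-0,
```

View pics/t6.png

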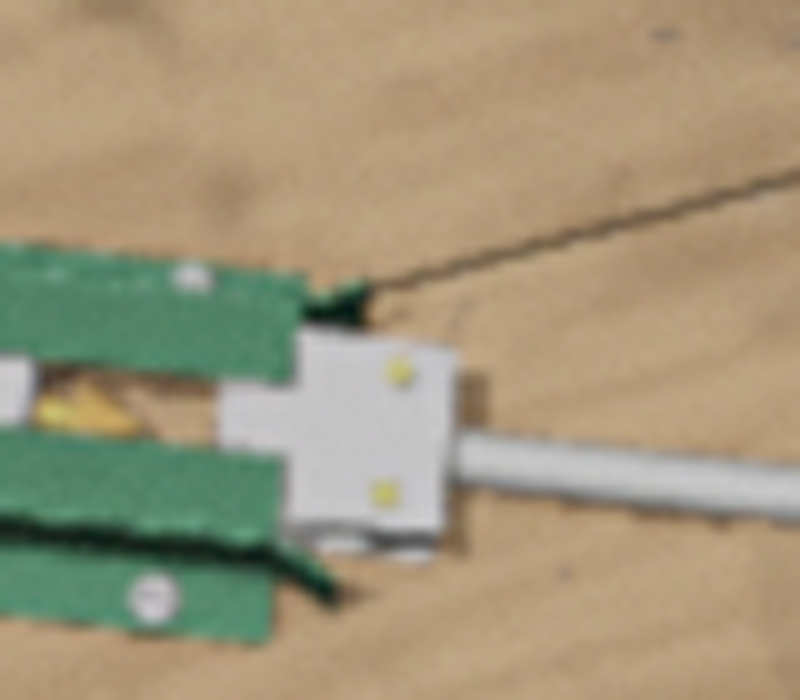

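```bash
python3 -m crank '[1,0.08,0,0,0,0,0,1,0.06,0,0,0,0,0,1,0.04,0,0,0,0,0,1,0,0,0,0,0,0]'
python3 -c "
from h import *
rel()"
python3 -m crank '[1,0.04,0,0,0,0,0,1,0.04,0,0,0,0,0,1,0.04,0,0,0,0,0,1,0.04,0,0,0,0,0]'
python3 -c "
from h import *
rel()
c=cam('top'); crop(c,230,190,370,260,5.7,'t7.png')"
```

```text
clock: 8.85
tcp_pos: [0.4694, 0.1785, 0.1831]
ee_rot: [-0.001, 0.748, 0.664, -0.001]
ft_force: [-0.1, 0.2, -2.1]
opening: 0.268
t 8.85 tcp [0.4694 0.1785 0.1831] yaw 83.2 z [-1.5e-03  2.0e-04 -1.0e+00] f [-0.1   0.16 -2.07] op 0.268
s -0.1664 lat -0.0012 F along 0.15 lat 0.12
rows 1
C,-0,-0.012,0.001,-0.001,-0,-0.001,
clock: 9.35
tcp_pos: [0.471, 0.1945, 0.1829]
ee_rot: [-0.001, 0.748, 0.664, -0.002]
ft_force: [-0.3, -2.2, -0.7]
opening: 0.27
t 9.35 tcp [0.471  0.1945 0.1829] yaw 83.19 z [-0.0033 -0.0015 -1.    ] f [-0.34 -2.19 -0.72] op 0.27
s -0.1504 lat -0.0008 F along -2.21 lat 0.08
rows 1
C,-0,-0.008,-0.001,-0.002,0.001,-0.001,
```

View pics/t7.png

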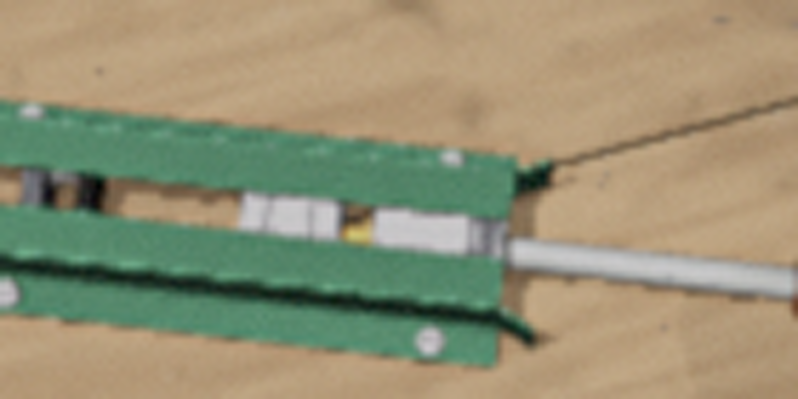

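```bash
python3 -m crank '[1,0.04,-0.005,0,-0.001,0,0,1,0.04,0,0,-0.001,0,0,1,0.04,0,0,0,0,0,1,0.04,0,0,0,0,0,1,0.04,0,0,0,0,0,1,0.04,0,0,0,0,0,1,0.04,0,0,0,0,0,1,0.04,0,0,0,0,0]'
python3 -c "
from h import *
rel()
c=cam('top'); crop(c,230,190,370,260,5.7,'t8.png')"
```

```text
clock: 10.4
tcp_pos: [0.4743, 0.2286, 0.1827]
ee_rot: [0.001, 0.748, 0.664, -0.001]
ft_force: [-1.2, -2.3, -1.5]
opening: 0.274
t 10.4 tcp [0.4743 0.2286 0.1827] yaw 83.2 z [-6.0e-04 -2.1e-03 -1.0e+00] f [-1.19 -2.32 -1.45] op 0.274
s -0.116 lat -0.0002 F along -2.45 lat 0.91
rows 1
C,-0,-0.002,-0.003,-0,0.001,-0.001,
```

View pics/t8.png

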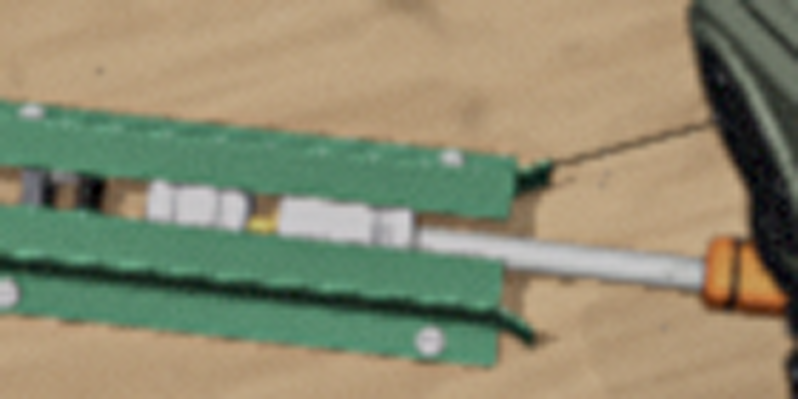

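```bash
python3 -m crank '[1,0.04,0,0,0,0,0,1,0.04,0,0,0,0,0,1,0.02,0,0,0,0,0]'
python3 -m crank '[1,0.015,0,0,0,0,0,1,0.015,0,0,0,0,0]'
python3 -c "
from h import *
rel()
c=cam('top'); crop(c,230,190,370,260,5.7,'t9.png')"
```

```text
clock: 10.82
tcp_pos: [0.4756, 0.2396, 0.1826]
ee_rot: [0.001, 0.748, 0.664, -0.001]
ft_force: [-0.6, -2.1, -1.3]
opening: 0.266
clock: 11.08
tcp_pos: [0.476, 0.2428, 0.1826]
ee_rot: [0.001, 0.748, 0.664, -0.001]
ft_force: [-0.8, -2.4, -1.5]
opening: 0.271
t 11.07 tcp [0.476  0.2428 0.1826] yaw 83.21 z [-7.e-04 -2.e-03 -1.e+00] f [-0.75 -2.39 -1.54] op 0.271
s -0.1018 lat -0.0001 F along -2.46 lat 0.47
rows 1
C,-0,-0.001,-0.004,-0,0.001,-0,
```

View pics/t9.png

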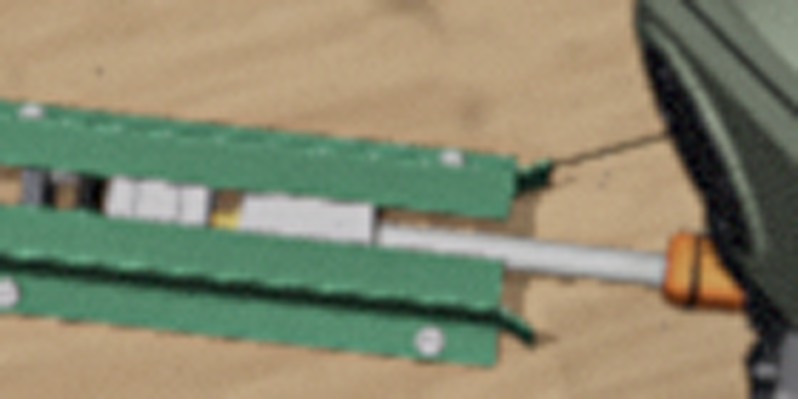

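Almost at the pad: the cartridge's rear is at column 107 and the pad at 103. I'll go on in small steps.

```bash
for i in 1 ; do python3 -m crank '[1,0.01,0,0,0,0,0]'; python3 -m crank '[1,0.01,0,0,0,0,0]'; python3 -m crank '[1,0.01,0,0,0,0,0]'; done | grep -E "tcp|force"
```

```text
tcp_pos: [0.4761, 0.2439, 0.1826]
ft_force: [-0.0, -1.9, -0.9]
tcp_pos: [0.4762, 0.2449, 0.1826]
ft_force: [0.2, -2.3, -1.4]
tcp_pos: [0.4763, 0.2459, 0.1826]
ft_force: [0.5, -3.5, -1.0]
```

```bash
(python3 -m crank '[1,0.008,0,0,0,0,0]'; python3 -m crank '[1,0.006,0,0,0,0,0]') | grep -E "tcp|force"
```

```text
tcp_pos: [0.4765, 0.2468, 0.1826]
ft_force: [-0.7, -2.4, -1.5]
tcp_pos: [0.4765, 0.2474, 0.1826]
ft_force: [-0.5, -3.0, -2.6]
```

```bash
(python3 -m crank '[1,0.008,0,0,0,0,0]'; python3 -m crank '[1,0.008,0,0,0,0,0]';python3 -m crank '[1,0.006,0,0,0,0,0]') | grep -E "tcp|force"
```

```text
tcp_pos: [0.4766, 0.2483, 0.1826]
ft_force: [-1.6, -1.9, -2.1]
tcp_pos: [0.4767, 0.2491, 0.1826]
ft_force: [-1.0, -2.0, -1.9]
tcp_pos: [0.4768, 0.2496, 0.1826]
ft_force: [-0.9, -4.6, -1.1]
```

```bash
(python3 -m crank '[1,0.006,0,0,0,0,0]'; python3 -m crank '[1,0.006,0,0,0,0,0]';python3 -m crank '[1,0.005,0,0,0,0,0]') | grep -E "tcp|force"; python3 -c "
from h import *
c=cam('top'); crop(c,230,190,370,260,5.7,'t10.png')"
```

```text
tcp_pos: [0.4768, 0.25, 0.1825]
ft_force: [-0.0, -4.7, -2.3]
tcp_pos: [0.4768, 0.2503, 0.1825]
ft_force: [-0.2, -5.1, -1.0]
tcp_pos: [0.4768, 0.2506, 0.1824]
ft_force: [-1.1, -4.6, -1.9]
```

View pics/t10.png

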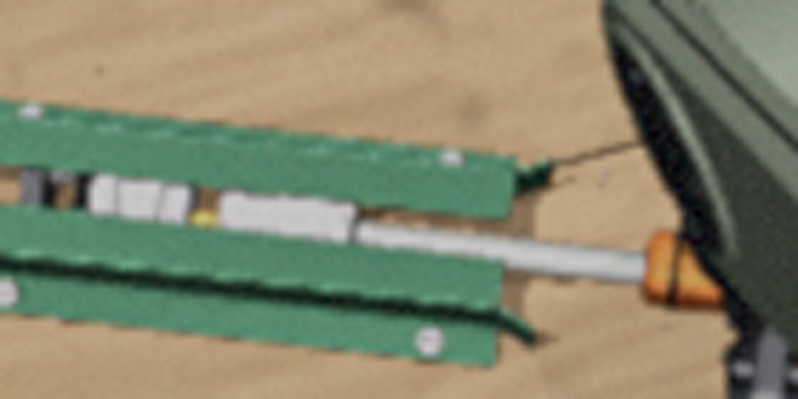

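```bash
(python3 -m crank '[1,0.008,0,0,0,0,0]'; python3 -m crank '[1,0.008,0,0,0,0,0]';python3 -m crank '[1,0.008,0,0,0,0,0]') | grep -E "tcp|force"
```

```text
tcp_pos: [0.4767, 0.2511, 0.1823]
ft_force: [0.0, -6.3, -1.2]
tcp_pos: [0.4768, 0.2516, 0.1823]
ft_force: [-0.1, -7.0, 0.5]
tcp_pos: [0.4768, 0.2519, 0.1823]
ft_force: [0.2, -6.8, 1.2]
```

```bash
(python3 -m crank '[1,0.009,0,0,0,0,0]'; python3 -m crank '[1,0.01,0,0,0,0,0]') | grep -E "tcp|force"
```

```text
tcp_pos: [0.4768, 0.2523, 0.1823]
ft_force: [-0.3, -7.6, 0.3]
tcp_pos: [0.4768, 0.2527, 0.1824]
ft_force: [-0.6, -7.3, -0.1]
```

```bash
(python3 -m crank '[1,0.01,0,0,0,0,0]';python3 -m crank '[1,0.01,0,0,0,0,0]') | grep -E "tcp|force"
```

```text
tcp_pos: [0.4769, 0.2531, 0.1825]
ft_force: [0.1, -8.1, 1.6]
tcp_pos: [0.477, 0.2535, 0.1827]
ft_force: [-1.0, -8.6, 0.9]
```

```bash
(python3 -m crank '[1,0.01,0,0,0,0,0]';python3 -m crank '[1,0.01,0,0,0,0,0]';python3 -m crank '[1,0.01,0,0,0,0,0]') | grep -E "tcp|force"; python3 -c "
from h import *
rel()
c=cam('top'); crop(c,230,190,370,260,5.7,'t11.png')"
```

```text
tcp_pos: [0.477, 0.2538, 0.1829]
ft_force: [-0.6, -7.6, 0.8]
tcp_pos: [0.4771, 0.2542, 0.183]
ft_force: [0.0, -9.1, 0.7]
tcp_pos: [0.4771, 0.2545, 0.1832]
ft_force: [-1.0, -8.4, 1.2]
t 13.8 tcp [0.4771 0.2545 0.1832] yaw 83.13 z [-0.007  -0.0145 -0.9999] f [-0.99 -8.37  1.22] op 0.27
s -0.0901 lat 0.0001 F along -8.43 lat 0.0
rows 1
C,0,0.001,0.002,-0.003,0.01,-0.001,
```

View pics/t11.png

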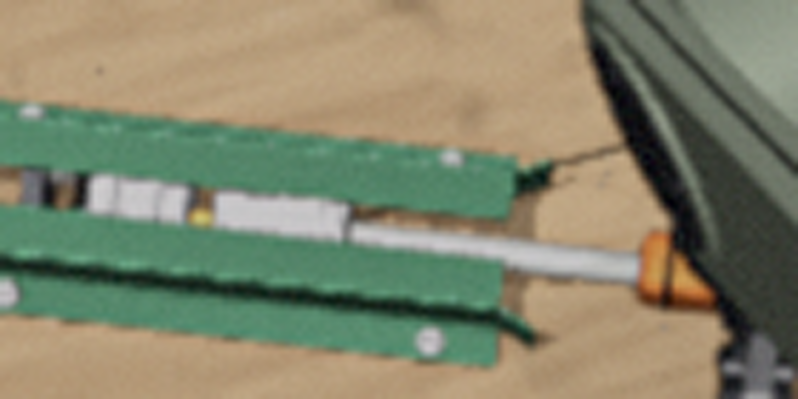

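```bash
(python3 -m crank '[1,0,0,0,-0.001,0.004,0]';python3 -m crank '[1,0,0,0,-0.001,0.004,0]') | grep -E "tcp|force"; python3 -c "
from h import *
rel()"
```

```text
tcp_pos: [0.477, 0.2539, 0.1833]
ft_force: [-1.0, -6.8, -0.1]
tcp_pos: [0.4767, 0.2532, 0.1831]
ft_force: [0.6, -6.5, -1.8]
t 14.1 tcp [0.4767 0.2532 0.1831] yaw 83.14 z [-0.0043 -0.0051 -1.    ] f [ 0.59 -6.51 -1.78] op 0.273
s -0.0914 lat 0.0004 F along -6.4 lat -1.35
rows 1
C,0,0.004,0.001,-0.002,0.004,-0.001,
```

```bash
(python3 -m crank '[1,0.012,0.002,0,-0.001,0.004,0]';python3 -m crank '[1,0.012,0.002,0,-0.001,0.003,0]';python3 -m crank '[1,0.012,0,0,0,0.003,0]') | grep -E "tcp|force"; python3 -c "
from h import *
rel()"
```

```text
tcp_pos: [0.4766, 0.2534, 0.1827]
ft_force: [-0.2, -8.8, -3.0]
tcp_pos: [0.4764, 0.2537, 0.1822]
ft_force: [0.2, -6.6, -2.7]
tcp_pos: [0.4767, 0.255, 0.1822]
ft_force: [0.6, 0.7, -1.5]
t 14.47 tcp [0.4767 0.255  0.1822] yaw 83.11 z [-0.0031  0.0064 -1.    ] f [ 0.59  0.68 -1.5 ] op 0.274
s -0.0896 lat 0.0005 F along 0.74 lat -0.51
rows 1
C,0,0.005,-0.008,-0.002,-0.004,-0.002,
```

The force fell from 8 N to zero while the tool moved ahead, which looks like a snap. I'll level the tool and check with a picture.

```bash
(python3 -m crank '[1,0,0,-0.005,-0.002,-0.004,0,1,0,0,0,0,0,0]') | grep -E "tcp|force"; python3 -c "
from h import *
rel()
c=cam('top'); crop(c,230,190,370,260,5.7,'t12.png')"
```

```text
tcp_pos: [0.4774, 0.2566, 0.1832]
ft_force: [-0.2, 1.8, -2.5]
t 14.72 tcp [0.4774 0.2566 0.1832] yaw 83.11 z [ 0.0024  0.0031 -1.    ] f [-0.24  1.75 -2.45] op 0.267
s -0.0879 lat 0.0001 F along 1.71 lat 0.45
rows 1
C,-0,0.001,0.002,0.001,-0.002,-0.002,
```

View pics/t12.png

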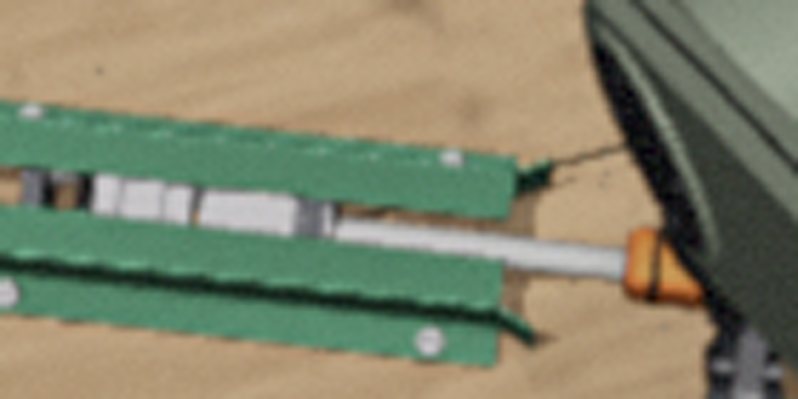

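The picture shows the head's front now about 2 mm from the cartridge, down from about 9 mm, so the knob is caught. I'll draw it out gently.

```bash
python3 -m crank '[1,-0.01,0,0,0,0,0,1,-0.015,0,0,0,0,0,1,-0.02,0,0,0,0,0,1,-0.03,0,0,0,0,0,1,-0.03,0,0,0,0,0,1,-0.03,0,0,0,0,0]'; python3 -c "
from h import *
rel()
c=cam('top'); crop(c,230,190,370,260,5.7,'t13.png')"
```

```text
clock: 15.52
tcp_pos: [0.4761, 0.2431, 0.1835]
ee_rot: [-0.0, 0.748, 0.663, 0.003]
ft_force: [-0.1, 1.5, -2.5]
opening: 0.271
t 15.53 tcp [0.4761 0.2431 0.1835] yaw 83.1 z [ 0.0044  0.0049 -1.    ] f [-0.06  1.5  -2.54] op 0.271
s -0.1015 lat -0.0002 F along 1.48 lat 0.23
rows 1
C,-0,-0.002,0.005,0.002,-0.003,-0.002,
```

View pics/t13.png

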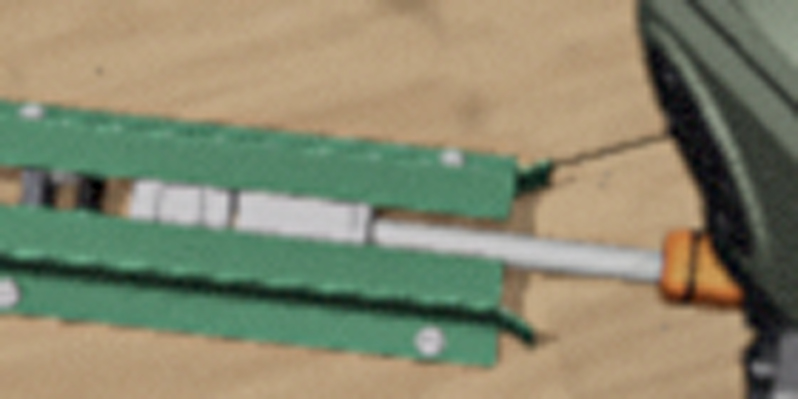

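It comes along, with its rear now at column 132 and about 1.5 N of pull. I'll continue.

```bash
python3 -m crank '[1,-0.03,0,0,0.002,-0.003,0,1,-0.04,0,0,0,0,0,1,-0.04,0,0,0,0,0,1,-0.05,0,0,0,0,0,1,-0.05,0,0,0,0,0,1,-0.05,0,0,0,0,0,1,-0.05,0,0,0,0,0,1,-0.05,0,0,0,0,0]'; python3 -c "
from h import *
rel()"
```

```text
clock: 16.58
tcp_pos: [0.4715, 0.2047, 0.1836]
ee_rot: [0.0, 0.749, 0.663, 0.0]
ft_force: [0.7, 2.0, -1.1]
opening: 0.27
t 16.57 tcp [0.4715 0.2047 0.1836] yaw 83.07 z [ 8.e-04  5.e-04 -1.e+00] f [ 0.73  2.03 -1.13] op 0.27
s -0.1402 lat -0.0001 F along 2.1 lat -0.48
rows 1
C,-0,-0.001,0.006,0,-0,-0.002,
```

```bash
R='' ; python3 -m crank '[1,-0.05,0,0,0,0,-0.001,1,-0.05,0,0,0,0,-0.001,1,-0.05,0,0,0,0,0,1,-0.05,0,0,0,0,0,1,-0.05,0,0,0,0,0,1,-0.05,0,0,0,0,0,1,-0.05,0,0,0,0,0,1,-0.05,0,0,0,0,0]'; python3 -c "
from h import *
rel()"; python3 -m crank '[1,-0.06,0,0,0,0,0,1,-0.06,0,0,0,0,0,1,-0.06,0,0,0,0,0,1,-0.06,0,0,0,0,0,1,-0.06,0,0,0,0,0,1,-0.06,0,0,0,0,0,1,-0.06,0,0,0,0,0,1,-0.06,0,0,0,0,0]'; python3 -c "
from h import *
rel()
c=cam('top'); crop(c,230,190,430,290,4,'t14.png')"
```

```text
clock: 17.58
tcp_pos: [0.4663, 0.1621, 0.1836]
ee_rot: [0.0, 0.747, 0.664, 0.0]
ft_force: [0.6, 1.6, -2.5]
opening: 0.272
t 17.57 tcp [0.4663 0.1621 0.1836] yaw 83.26 z [ 7.e-04  5.e-04 -1.e+00] f [ 0.63  1.59 -2.54] op 0.272
s -0.1831 lat -0.0 F along 1.66 lat -0.44
rows 1
C,-0,-0,0.006,0,-0,0,
clock: 18.58
tcp_pos: [0.4602, 0.111, 0.1836]
ee_rot: [-0.0, 0.747, 0.664, 0.0]
ft_force: [-0.3, 2.4, -0.9]
opening: 0.274
t 18.57 tcp [0.4602 0.111  0.1836] yaw 83.26 z [ 4.e-04  4.e-04 -1.e+00] f [-0.27  2.43 -0.91] op 0.274
s -0.2345 lat 0.0001 F along 2.38 lat 0.55
rows 1
C,-0,0.001,0.006,0,-0,0,
```

View pics/t14.png

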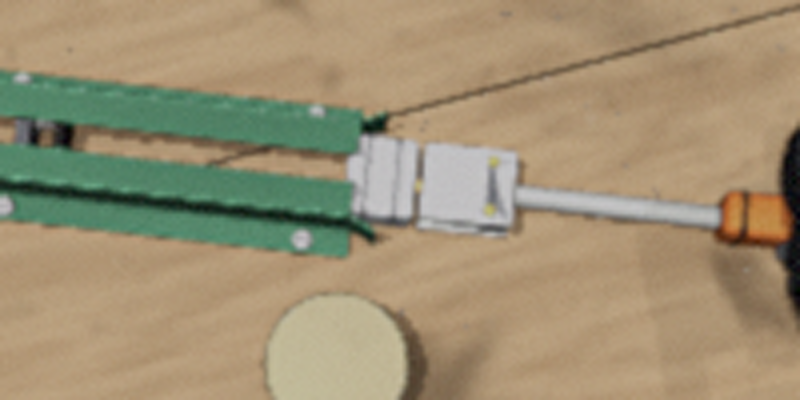

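```bash
python3 -m crank '[1,-0.08,0,0,0,0,0,1,-0.08,0,0,0,0,0,1,-0.08,0,0,0,0,0,1,-0.08,0,0,0,0,0,1,-0.08,0,0,0,0,0,1,-0.08,0,0,0,0,0,1,-0.04,0,0,0,0,0,1,0,0,0,0,0,0]'; python3 -c "
from h import *
rel()
c=cam('top'); crop(c,260,170,460,290,4,'t15.png')"
```

```text
clock: 19.62
tcp_pos: [0.4532, 0.0547, 0.1835]
ee_rot: [-0.0, 0.748, 0.664, -0.0]
ft_force: [-0.2, 0.9, -1.8]
opening: 0.27
t 19.62 tcp [0.4532 0.0547 0.1835] yaw 83.23 z [-8.e-04 -4.e-04 -1.e+00] f [-0.21  0.88 -1.81] op 0.27
s -0.2913 lat 0.0004 F along 0.85 lat 0.31
rows 1
C,0,0.004,0.005,-0,0,-0,
```

View pics/t15.png

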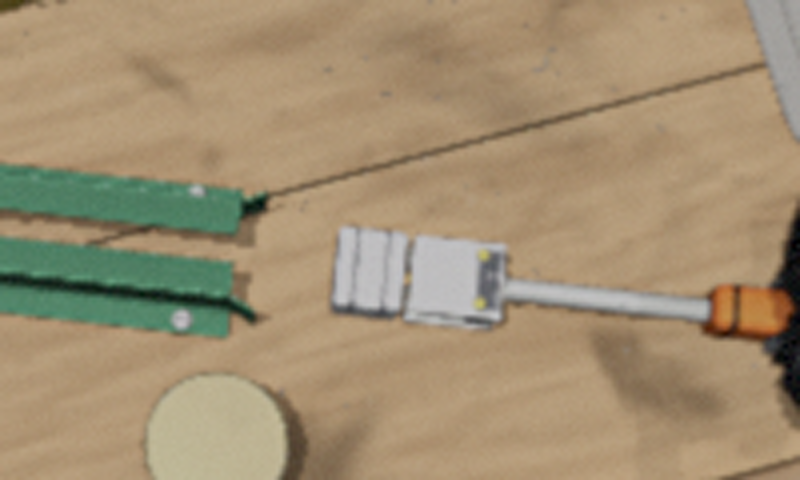

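```bash
python3 -m crank '[1,0,0,0.015,0,0,0,1,0,0,0.01,0,0,0,1,0,0,0,0,0,0]'; python3 -m crank '[0.3,0,0,0,0,0,0,0.1,0,0,0,0,0,0,0,0,0,0,0,0,0,-0.1,0,0,0,0,0,0,-0.1,0,0,0,0,0,0]';  python3 -c "
from h import *
rel()
c=cam('wrist'); cv2.imwrite('pics/w16.png',c['color'][:,:,::-1])"
```

```text
clock: 20.05
tcp_pos: [0.4532, 0.0549, 0.181]
ee_rot: [0.0, 0.747, 0.665, -0.001]
ft_force: [-0.2, -1.2, 0.8]
opening: 0.269
clock: 20.68
tcp_pos: [0.4536, 0.0551, 0.1813]
ee_rot: [0.0, 0.747, 0.665, -0.0]
ft_force: [-0.3, 1.2, 0.5]
opening: 0.549
t 20.68 tcp [0.4536 0.0551 0.1813] yaw 83.31 z [ 5.e-04 -7.e-04 -1.e+00] f [-0.29  1.21  0.54] op 0.549
s -0.2908 lat 0.0 F along 1.17 lat 0.43
rows 1
C,-0,0,-0.017,0,0,0.001,
```

View pics/w16.png

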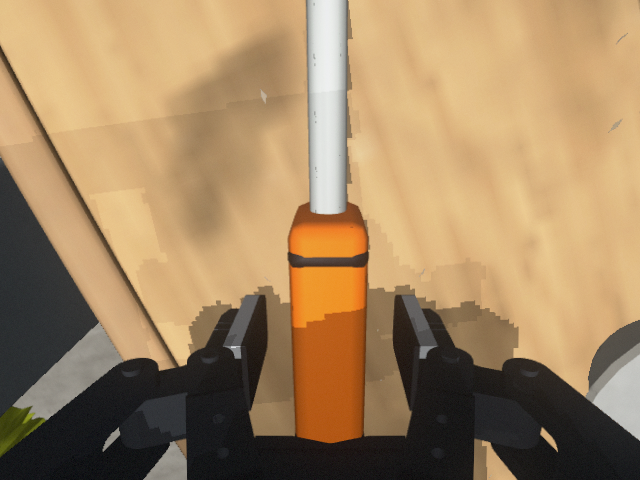

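Both pads are clear of the handle, with gaps on both sides at columns 265–290 and 368–395. I'll lift straight up.

```bash
python3 -m crank '[-0.1,0,0,-0.1,0,0,0,-0.1,0,0,-0.3,0,0,0,-0.1,0,0,-0.4,0,0,0,-0.1,0,0,-0.4,0,0,0,-0.1,0,0,-0.4,0,0,0,-0.1,0,0,0,0,0,0]';  python3 -c "
from h import *
rel()
import pickle
c=cam('top'); cv2.imwrite('pics/t17.png',c['color'][:,:,::-1]); s=cam('side'); cv2.imwrite('pics/s17.png',s['color'][:,:,::-1]); pickle.dump((c,s),open('e.pkl','wb'));crop(c,260,190,380,280,6.5,'t17z.png')"
```

```text
clock: 21.48
tcp_pos: [0.4531, 0.0552, 0.3494]
ee_rot: [0.001, 0.747, 0.665, 0.001]
ft_force: [0.4, 0.1, -0.7]
opening: 0.548
t 21.48 tcp [0.4531 0.0552 0.3494] yaw 83.3 z [ 2.4e-03 -5.0e-04 -1.0e+00] f [ 0.36  0.07 -0.73] op 0.548
s -0.2908 lat 0.0005 F along 0.12 lat -0.35
rows 4
C,0,0,0.42,0,0,0,
C,0,0,0.41,0.001,0,0,
C,0,0,0.42,0,0,0,
C,0,0,0.41,0.001,0,0.001,
```

View pics/t17.png

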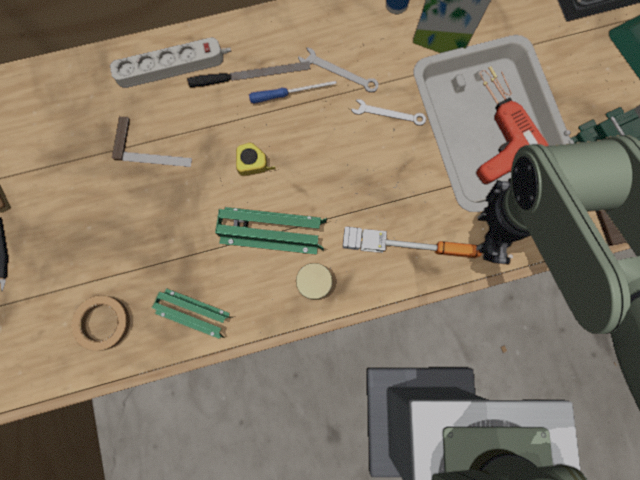

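View pics/s17.png

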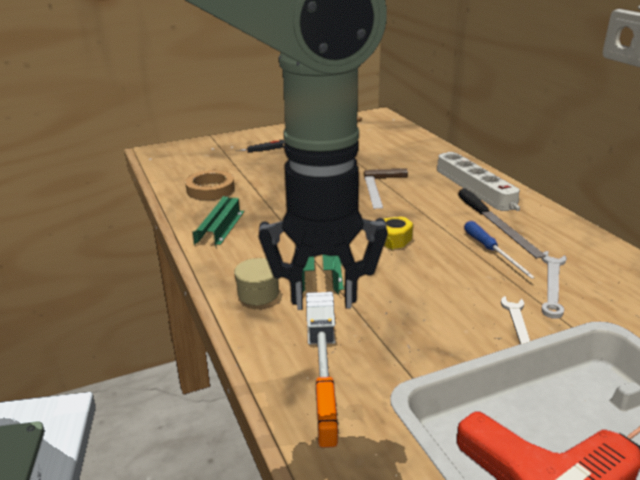

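View pics/t17z.png

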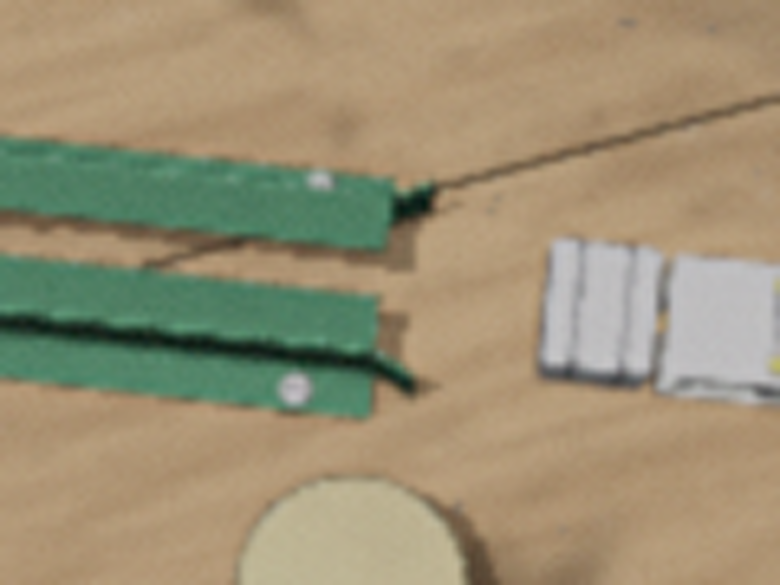

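The pictures show the cartridge upright in front of the mouth and the picker flat, with the gripper 170 mm above it. The tape measure (251,159) and the tin (315,281) have not moved. I'll hand the job in.

```bash
python3 -c "
from h import *
c=cam('top');P=plane(c,260+600/6.5,190+310/6.5,.034);M=np.array([.4878,.3439]);print('cart s',(P[:2]-M)@[.1175,.9931])
print(robot.sign_off())"
```

```text
cart s -0.0725578968499467
the job is handed in; nothing more can be done
None
```

I used the picker to fetch the cartridge out of the green bay and handed the job in at about 21.5 s; `sign_off` gives no verdict.

- **Snap:** I slid the picker in and pushed the cartridge back against its sprung stop. The most force I read at the end of a row was about 9 N. The reading then fell to zero, and the gap between the picker's head and the cartridge closed from about 9 mm to 2 mm.
- **Draw and release:** The cartridge followed the picker out at about 2 N. I lowered the picker onto the bench, opened the gripper and lifted it about 170 mm clear.
- **Last checks:** The top view puts the cartridge's centre about 72 mm in front of the mouth. The cartridge looks upright, the picker looks flat, and the tape measure and the tin are where they were.
- **During the push:** The tool tipped by about 0.9° (fingertips lagging, jaws slightly nose-down), so I levelled it before the jaws snapped.
- **Not measured:** I read forces only at the end of each row or call, so short peaks in between were not seen. I did not measure the final uprightness and flatness angles, only judged them from the pictures.

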